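# Warm up a dish on the free pad

### The arm

A 6-joint arm with a two-finger parallel gripper is mounted at the origin on the work surface. World frame = base frame: x ahead of the robot, y to its left, z up, the work surface at z = 0. Lengths are in mm, angles in rad, forces in N, time in s.
With the tool pointing down it reaches from about 350 to 875 mm from the base axis. Payload 4.2 kg.
Tool frame: the origin (TCP) lies midway between the tips of the shut fingers; the grasp point (between the pads) lies 19 mm behind it; x points along the fingers, y is the direction in which the jaws open and shut, and the axes are right-handed (so a half turn about x gives the same grasp; the last joint's range is limited). The gripper opens to 85 mm and grips with 20 to 120 N. Pads are 22 mm wide; open, the fingers measure 114 mm over their backs; the gripper's body (76 mm by 85 mm) begins 54 mm behind the grasp point. The pads swing forward as they close: fully open they stand 13 mm farther back than shut.
Start: joints at [-1.071, 0.385, 0.008, 0, -1.194, -0.259], TCP at [149.067, -606.942, 231.312] pointing down, gripper open.
Joint ranges: [-3.14, 3.14], [-1.21, 2.06], [-1.07, 1.41], [-3.16, 2.05], [-2.99, -0.16], [-3.1, 3.1]. Speed limits (rad/s): [2.79, 2.79, 3.14, 3.14, 3.14, 3.14].

### API

Orientations are given as a unit quaternion [x, y, z, w].
In Python, from bench import readout, imaging, arm gives the robot as it stands.
- The arm moves only by the tool arm_command, never from a script. Its argument "increments" is a list of rows, each a list of 3 entries, a list of its own where there are three numbers: the turn, a rotation vector about the world's x, y, z in degrees, then the shift along the world's x, y, z in mm, then the closure, from 0 (fully open) to 1 (shut). In form: [[[ax, ay, az], [tx, ty, tz], fingers], ...]. A call has exactly 5 rows; each row is the pose to reach, as a shift and turn from the pose measured when the call began; what a row does not reach only later rows make up. A row lasts 1/10 s, in which the tool goes at most 50 mm and 8.59 degrees, less where a joint would pass 70% of its speed; a pose out of reach is approached as far as the arm can. A call with a gripper value outside its range is refused whole. The fingers move at their own pace and stop on an object; the grip force is fixed at half the most. Time passes only in rows, so rows that repeat a pose let the fingers close, or fill a call up. It gives the time, the measured TCP pose, the force and the opening at its end, in the units of the state.
- readout.read_state(): the state, without advancing time (a new reading comes with each control period).
- imaging.get_image(name): name is "scene" or "top"; returns (picture, depth): 420x560x3 uint8, blue, green, red; 420x560 float32, mm along the optical axis (not along the pixel's ray), 0 where there is no reading.
- imaging.camera_info(name): a dict with "vfov" (degrees; the focal length in pixels is half the picture's height over the tangent of half this angle, whatever the lens; pixels are square), "cx", "cy" (the principal point, pixels), "eye" and "rotation" of the camera in the world. Camera axes: x right, y down, z forward; pixel columns grow to the right and rows downward; lengths in mm; the calibration is good to about 2 mm. A picture is of the moment at which its call begins. camera_info takes no time and is no camera call.
- arm.job_done(): hands the job in, once; it reports no verdict.
The state is a dict: "clock": time; "joints": joint angles; "joint_vel": joint speeds; "joint_efforts": joint torques, N m; "position": TCP position; "ee_rot": TCP orientation; "contact_force": force on the tool from outside, world axes, zero at the start; "wrist_torque": the same for the moment, N m; "gripper_width": finger opening in mm.
Only numpy, scipy, OpenCV 4.12 (cv2) and the standard library are available. Lean on these libraries where they do the work, as an engineer would, in place of code of your own. Each camera call takes 0.05 s, during which the arm holds its last target. There are 200 camera calls.

### The job

Put the lidded dish that stands on the bench onto the dish warmer's free pad, keeping it upright, so that it lies flat inside the raised rim; set it down rather than dropping it. Then push the selector knob in, turn it from off until its pointer points at that pad, and let it spring back out there. Leave the two dishes already on the warmer, the tip box and the bottle where they are.

Things in the scene. Friction and masses are not known exactly. Their poses are not given: they have to be found in the camera images.
- dish: The dish to move: round, clear, lidded culture dish standing on the bench, to the left or right of the warmer. Base 46 mm across, lid 50 mm across (the lid covers heights 6 to 18 mm), 18 mm high in all, about 40 g, lid fixed on. Origin at the centre of its underside, z up.
- dish_a: A dish of the same kind that already occupies one of the three pads. Origin at the centre of its underside.
- dish_b: Another dish of the same kind that already occupies another pad. Which two pads are occupied varies; the remaining one is free.
- warmer: The dish warmer: white console fixed to the bench, 270 mm deep (its x, from -130 to +140), 310 mm wide (its y), flat top 60 mm above the bench. Origin on the bench; its x points away from the robot's side, towards the pads; y to the left. The knob stands at x = -85 mm, y = 0; the pads are in a row at x = +90 mm, y = -93, 0 and +93 mm. Position and yaw vary.
- pad_right (a point): Centre of the right pad (y = -93 mm) on its surface, level with the warmer's top. Each pad is a flat black disc inside a raised rim of inner radius 29 mm, outer radius 33 mm, height 3 mm.
- pad_middle (a point): Centre of the middle pad, same form.
- pad_left (a point): Centre of the left pad (y = +93 mm), same form.
- selector_grip (a point): On the knob's vertical axis at half height of its grip, 31 mm above the warmer's top while out; turns with it, x towards the pointer (white line ending in a nose 34 mm from the axis). Grip: black upright cylinder 34 mm across, from 12 mm below to 12 mm above this point; below it a skirt of radius 24 mm, its underside 13 mm above the warmer's top. It slips in the fingers if turned while locked.
- selector (a joint): Turn of the knob in rad, counter-clockwise from above: 0 = off (start), 0.489 = right pad, 0.978 = middle, 1.467 = left. The pointer's direction from the warmer's x axis is this minus 0.978, along the engraved line to the pad. Locked at each position until pushed in about 8 mm; held in, it turns freely through them; let go, it springs out and centres on the nearest position.
- selector_push (a joint): How far the knob is pushed in, downward, in m: 0 = out, 0.012 = stop. Spring force 5 N at the start, 10 N at the stop.
- tip_box: Bystander: closed pipette tip box, 89 x 79 x 58 mm, on the other side of the warmer from the dish. Origin at the centre of its underside.
- bottle: Bystander: bottle 56 mm across and 120 mm high, on the bench to the right, farther out. Origin at the centre of its underside.
Not all that is in view belongs to the job. Leave any black or purple look-alike of the dish alone.

How it is judged (in metres and radians):
On the way, in this order (a step that is already met when the one before it is completed fails the run):
1. the dish lies flat on the free pad, inside its rim, let go (((horizontal distance between dish and pad_right below 0.0075 m and z of dish in the frame of pad_right between -0.002 and 0.002 m and angle between dish's own z axis and vertical below 0.06 rad) or (horizontal distance between dish and pad_middle below 0.0075 m and z of dish in the frame of pad_middle between -0.002 and 0.002 m and angle between dish's own z axis and vertical below 0.06 rad) or (horizontal distance between dish and pad_left below 0.0075 m and z of dish in the frame of pad_left between -0.002 and 0.002 m and angle between dish's own z axis and vertical below 0.06 rad)) and linear speed of dish below 0.02 m/s and contact force between dish and the fingers below 0.05 N), for 0.2 s.
2. the selector has been pushed in and stands, sprung out again, at the dish's pad ((((horizontal distance between dish and pad_right below 0.0075 m and z of dish in the frame of pad_right between -0.002 and 0.002 m and angle between dish's own z axis and vertical below 0.06 rad) and value of joint selector between 0.389 and 0.589 rad) or ((horizontal distance between dish and pad_middle below 0.0075 m and z of dish in the frame of pad_middle between -0.002 and 0.002 m and angle between dish's own z axis and vertical below 0.06 rad) and value of joint selector between 0.878 and 1.078 rad) or ((horizontal distance between dish and pad_left below 0.0075 m and z of dish in the frame of pad_left between -0.002 and 0.002 m and angle between dish's own z axis and vertical below 0.06 rad) and value of joint selector between 1.367 and 1.567 rad)) and value of joint selector_push below 0.002 m and linear speed of dish below 0.02 m/s and contact force between dish and the fingers below 0.05 N), for 0.2 s.
At the end, for the whole second after the job is handed in: The dish lies flat (within 0.06 rad) inside the rim of the pad that was free (centre within 7.5 mm, underside within 2 mm of the pad), at rest and let go; the selector points at that pad (within 0.1 rad) and has sprung out (less than 2 mm in) (all of step 2); the robot touches nothing.
It fails at once if a dish already on the warmer is shifted more than 12 mm (distance of any of dish_a, dish_b from where it was at the start of the episode above 0.012 m).
It fails at once if the tip box or the bottle is shifted more than 30 mm (distance of any of tip_box, bottle from where it was at the start of the episode above 0.03 m).
It fails at once if the dish is dropped (falls free faster than 0.5 m/s) (linear speed of dish above 0.5 m/s and contact force between dish and the fingers below 0.01 N).
It fails at once if the dish is tipped by more than about 45 degrees (angle between dish's own z axis and vertical above 0.8 rad).
It also fails if it takes over 61 s, if anything falls off the work surface, if the arm or the gripper's body presses on something with over 40 N, if the wrist force passes 120 N, or if a joint passes its speed limit or range.

## Working session

There is one attempt and no reset: what is moved stays moved. The work goes in short steps, Python scripts to look and compute and a tool call to move; the robot and the scene stay as the last step left them, time stands still between calls to the robot, and variables do not carry over. Pictures are saved under pics/ and viewed, about 8 in all and at most 12, crops included, and the job is handed in when it is done.

Besides the shell and the picture viewer there is one more tool, called after "Emit:" as name(argument=value, ...) on one line, values as JSON. arm_command: Moves the arm, as the interface text tells. Its arguments: {"type":"object","properties":{"increments":{"type":"array","items":{"type":"array"}}},"required":["increments"]}

```bash
ls; mkdir -p pics; cat > h.py <<'E'
import numpy as np, cv2
from bench import readout, imaging, arm
def cam(n):
    c=imaging.camera_info(n); f=210/np.tan(np.radians(c["vfov"]/2)); return c,f
def ray(n,u,v,z):
    c,f=cam(n); R=np.array(c["rotation"]).reshape(3,3); e=np.array(c["eye"])
    d=R@np.array([(u-c["cx"])/f,(v-c["cy"])/f,1]); return e+d*(z-e[2])/d[2]
def pts(n,D):
    c,f=cam(n); R=np.array(c["rotation"]).reshape(3,3); e=np.array(c["eye"])
    v,u=np.mgrid[:D.shape[0],:D.shape[1]]
    P=np.stack([(u-c["cx"])/f*D,(v-c["cy"])/f*D,D],-1); return P@R.T+e
def proj(n,P):
    c,f=cam(n); R=np.array(c["rotation"]).reshape(3,3); q=R.T@(np.array(P)-np.array(c["eye"]))
    return q[0]/q[2]*f+c["cx"],q[1]/q[2]*f+c["cy"]
E
python3 - <<'E'
from h import *
for n in("scene","top"):
    I,D=imaging.get_image(n); cv2.imwrite(f"pics/{n}0.png",I); np.save(f"{n}0.npy",D); print(n,imaging.camera_info(n))
print(readout.read_state())
E
```

```text
pics
scene {'vfov': 45.30094104526131, 'cx': 276.15882176080396, 'cy': 207.43155435084103, 'eye': array([1349.21674667,  381.15737458, 1161.39486862]), 'rotation': array([ 0.48228851,  0.80578738, -0.29209493, -0.1810664 ])}
top {'vfov': 43.1934669313705, 'cx': 288.24706329212955, 'cy': 210.25056020650172, 'eye': array([ 317.80994544,  -54.70158392, 1417.75690233]), 'rotation': array([-0.69879519,  0.71047498, -0.05554771,  0.06184695])}
{'clock': 0.1, 'joints': array([-1.07138419e+00,  3.85498805e-01,  6.75700154e-03, -4.01943441e-04,
       -1.19402572e+00, -2.58571962e-01]), 'joint_vel': array([-0.00071079, -0.00289648,  0.00296342,  0.00205127, -0.00080071,
       -0.00055124]), 'joint_efforts': array([-3.85861240e-04, -3.93319237e+01,  1.88928705e+01,  4.19799417e+00,
       -2.59076071e-03, -1.44704675e-06]), 'position': array([ 148.93804196, -606.45293063,  230.32218547]), 'ee_rot': array([-0.0841958 ,  0.70212717,  0.08558848,  0.7018569 ]), 'contact_force': array([-0.56503079,  0.54088707, -0.08860466]), 'wrist_torque': array([ 0.04119609, -0.00581606,  0.02026358]), 'gripper_width': 85.30415253576756}
```

View pics/top0.png

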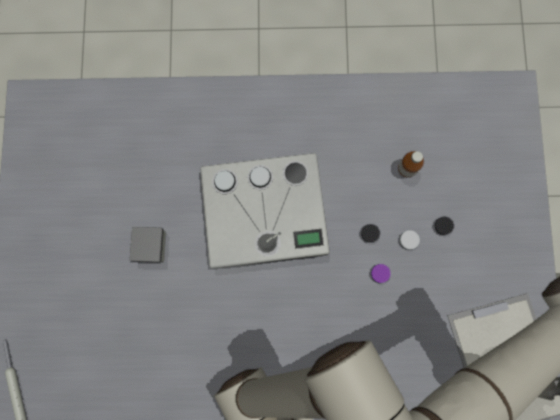

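View pics/scene0.png

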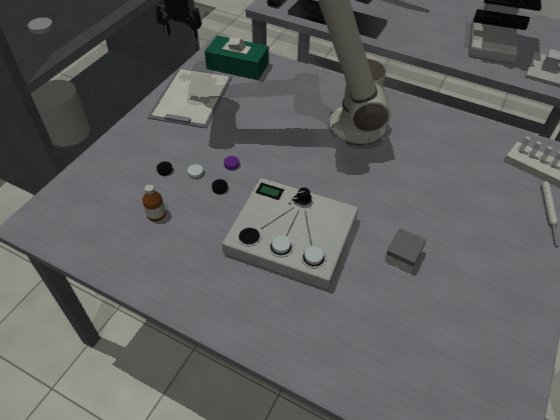

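The top view shows the free pad as the bare black one at (296,173), which is the right pad. The knob is at (268,242). Candidates for the dish are clear (410,240), black (370,233), black (444,226) and purple (381,273). I choose the clear one and check it in a crop.

```bash
sed -i 's/np.array(c\["rotation"\]).reshape(3,3)/Rotation.from_quat(c["rotation"]).as_matrix()/; 1a from scipy.spatial.transform import Rotation' h.py
cat > m.py <<'E'
from h import *
def blobs(n,I,D,zt):
    # bright blobs over given approx pixel windows
    pass
I=cv2.imread("pics/top0.png");D=np.load("top0.npy")
S=cv2.imread("pics/scene0.png");DS=np.load("scene0.npy")
def bright(I,u,v,r,thr,inv=False):
    g=cv2.cvtColor(I,cv2.COLOR_BGR2GRAY)[v-r:v+r,u-r:u+r]
    m=((g<thr) if inv else (g>thr)).astype(np.uint8)
    n,l,s,c=cv2.connectedComponentsWithStats(m); k=1+np.argmax(s[1:,4]); 
    return c[k]+[u-r,v-r],s[k]
c,s=bright(I,410,240,16,130);print("top dish",c,s,ray("top",*c,16))
c,s=bright(S,196,171,14,130);print("scene dish",c,s,ray("scene",*c,12))
c,s=bright(I,296,173,15,70,True);print("free pad",c,s,ray("top",*c,61))
c,s=bright(S,249,236,16,60,True);print("free pad scene",c,s,ray("scene",*c,61))
for u,v in((225,181),(260,177)):
    c,s=bright(I,u,v,14,205);print("dish a/b",c,s,ray("top",*c,78))
P=pts("top",D);PS=pts("scene",DS)
print("bench z",P[320,200],PS[300,450],"warmer top",P[200,220],PS[235,330],"dish",P[240,410],"dishAB",P[181,225],P[177,260],"knob",P[242,266])
# warmer top from depth
m=((P[...,2]>52)&(P[...,2]<68)).astype(np.uint8); n,l,s,cc=cv2.connectedComponentsWithStats(m); k=l[200,220]
for nm,p,Dd in(("top",P,D),("scene",PS,DS)):
    sel=(p[...,2]>54)&(p[...,2]<66)&(p[...,0]>300)&(p[...,0]<800)&(abs(p[...,1])<260)
    n,l,s,cc=cv2.connectedComponentsWithStats(sel.astype(np.uint8)); k=1+np.argmax(s[1:,4])
    q=p[l==k]; r=cv2.minAreaRect(q[:,:2].astype(np.float32)); print(nm,r,np.median(q[:,2]))
print([proj("scene",ray("top",u,v,z)) for u,v,z in((410,240,16),(296,173,61),(268,242,90))])
big=lambda A,u,v,r:cv2.resize(A[v-r:v+r,u-r:u+r],(380,380),interpolation=cv2.INTER_CUBIC)
cv2.imwrite("pics/c1.png",np.hstack([big(I,410,240,45),big(I,268,242,35)]))
E
python3 m.py
```

```text
top dish [410.61452514 234.83426443] [  0   0  32  25 537] [ 481.30231405 -367.53517241   16.        ]
scene dish [194.69402985 169.09701493] [  5   7  16  11 134] [ 468.63792257 -367.86955778   12.        ]
free pad [290.6        168.09230769] [ 5  6 12 11 65] [657.75026593 -52.32474832  61.        ]
free pad scene [248.76628352 235.5862069 ] [  6   8  20  17 261] [647.49628917 -63.94078289  61.        ]Traceback (most recent call last):
  File "m.py", line 17, in <module>
    c,s=bright(I,u,v,14,205);print("dish a/b",c,s,ray("top",*c,78))
        ~~~~~~^^^^^^^^^^^^^^
  File "m.py", line 10, in bright
    n,l,s,c=cv2.connectedComponentsWithStats(m); k=1+np.argmax(s[1:,4]);
                                                     ~~~~~~~~~^^^^^^^^^
    return _wrapfunc(a, 'argmax', axis=axis, out=out, **kwds)
    return bound(*args, **kwds)
ValueError: attempt to get argmax of an empty sequence
```

```bash
python3 - <<'E'
s=open('m.py').read()
s=s.replace('''    m=((g<thr) if inv else (g>thr)).astype(np.uint8)''','''    t,m=cv2.threshold(g,0,1,cv2.THRESH_BINARY_INV if inv else cv2.THRESH_BINARY|cv2.THRESH_OTSU) if 0 else cv2.threshold(g,0,1,(cv2.THRESH_BINARY_INV if inv else cv2.THRESH_BINARY)|cv2.THRESH_OTSU)''').replace('''def blobs(n,I,D,zt):
    # bright blobs over given approx pixel windows
    pass
''','').replace('cv2.threshold(g,0,1,cv2.THRESH_BINARY_INV if inv else cv2.THRESH_BINARY|cv2.THRESH_OTSU) if 0 else ','')
s=s.replace("410,240,16,130","410,240,15,0")
open('m.py','w').write(s)
E
python3 m.py
```

```text
top dish [410.06545455 239.09454545] [  6   5  19  19 275] [ 469.98104129 -365.47370469   16.        ]
scene dish [194.74074074 169.11851852] [  5   7  16  11 135] [ 468.64683025 -367.68520491   12.        ]
free pad [294.97450425 172.4305949 ] [  4   4  21  21 353] [645.84146434 -63.61101717  61.        ]
free pad scene [248.83272727 235.69454545] [  6   8  21  17 275] [647.73044271 -63.59627352  61.        ]
dish a/b [224.11275964 179.67210682] [  0   0  28  28 674] [625.83183869 120.2735353   78.        ]
dish a/b [259.29359165 175.66169896] [  0   0  28  28 671] [634.82447534  29.070015    78.        ]
bench z [267.80227618 192.5633347   -2.22718895] [ 5.40378356e+02  4.81496737e+02 -1.19220892e-01] warmer top [575.86029681 133.10755902  60.13880487] [539.4881435  130.55796581  60.44760632] dish [ 467.42383741 -364.85525769   17.42845375] dishAB [622.10017901 117.86274277  78.75102212] [630.71511513  27.12683057  80.23633635] knob [459.48028932  12.01745822 101.43220533]
top ((549.787841796875, 19.275741577148438), (270.3946228027344, 309.8042907714844), 5.924928188323975) 60.71220554458887
scene ((554.5211181640625, 21.939865112304688), (275.5077819824219, 309.90765380859375), 5.918463230133057) 59.89161740252894
[(np.float64(195.44671127502332), np.float64(168.2928801306788)), (np.float64(248.61913935952), np.float64(234.4295600192982)), (np.float64(302.8464161535585), np.float64(193.00444121546025))]
```

View pics/c1.png

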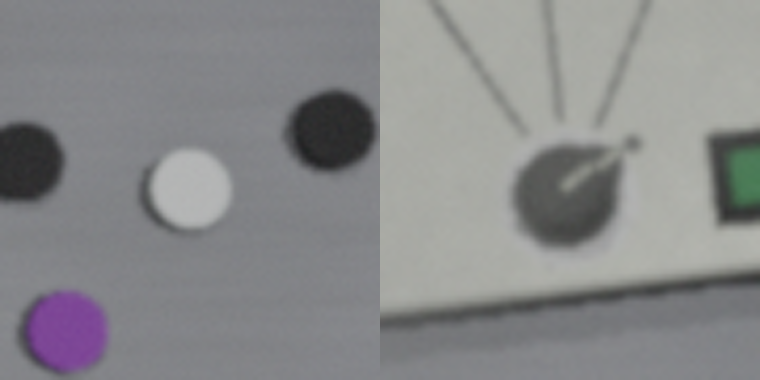

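The crop shows the clear/white lidded dish alone at the centre, source pixel (410,240), with black and purple look-alikes around it. The knob pointer aims to the lower-right side of the warmer, which is off.

Positions measured:

| Thing | x, y (mm) | Check |
|---|---|---|
| Dish | ≈ (469.5, -366) | height 17.4 vs 18 |
| Free (right) pad | ≈ (646, -64) | both views within 2 mm |
| Knob | ≈ (462, 10.5) | |

The warmer yaw is 5.9°.

```bash
cat >> h.py <<'E'
def st():
    s=readout.read_state(); M=Rotation.from_quat(s["ee_rot"]).as_matrix()
    print("t",round(s["clock"],2),"pos",s["position"].round(1),"down",M[:,0].round(4),"jawdeg",np.degrees(np.arctan2(M[1,1],M[0,1])).round(2),"F",s["contact_force"].round(1),"w",round(s["gripper_width"],1),"j",s["joints"].round(2)); return s
E
python3 -c "
from h import *; st()"
```

```text
t 0.1 pos [ 148.9 -606.5  230.3] down [-6.0e-04  1.9e-03 -1.0e+00] jawdeg 103.79 F [-0.6  0.5 -0.1] w 85.3 j [-1.07  0.39  0.01 -0.   -1.19 -0.26]
```

Emit:
arm_command(increments=[[[0, 0, 82], [320, 240, -100], 0], [[0, 0, 82], [320, 240, -100], 0], [[0, 0, 82], [320, 240, -100], 0], [[0, 0, 82], [320, 240, -100], 0], [[0, 0, 82], [320, 240, -100], 0]])

```text
clock: 0.6
position: [343.9, -459.8, 169.4]
ee_rot: [-0.338, 0.621, 0.338, 0.621]
contact_force: [1.0, -0.3, 0.6]
gripper_width: 85.2
```

Emit:
arm_command(increments=[[[0, 0, 40], [125.5, 93.5, -69], 0.2], [[0, 0, 40], [125.5, 93.5, -69], 0.2], [[0, 0, 40], [125.5, 93.5, -69], 0.2], [[0, 0, 40], [125.5, 93.5, -69], 0.2], [[0, 0, 40], [125.5, 93.5, -69], 0.2]])

```text
clock: 1.1
position: [470.7, -363.6, 97.9]
ee_rot: [-0.53, 0.466, 0.534, 0.465]
contact_force: [-0.6, -0.8, 0.6]
gripper_width: 68.3
```

```bash
python3 -c "
from h import *
s=st()
I,D=imaging.get_image('scene'); u,v=map(int,proj('scene',[470,-366,40])); cv2.imwrite('pics/g1.png',cv2.resize(I[v-60:v+50,u-70:u+70],None,fx=5,fy=5,interpolation=cv2.INTER_CUBIC)); print(u,v)"
```

```text
t 1.1 pos [ 470.7 -363.6   97.9] down [-0.0051  0.0015 -1.    ] jawdeg -172.38 F [-0.6 -0.8  0.6] w 68.3 j [-0.39  0.46 -0.24  0.   -0.88  0.52]
193 163
```

View pics/g1.png

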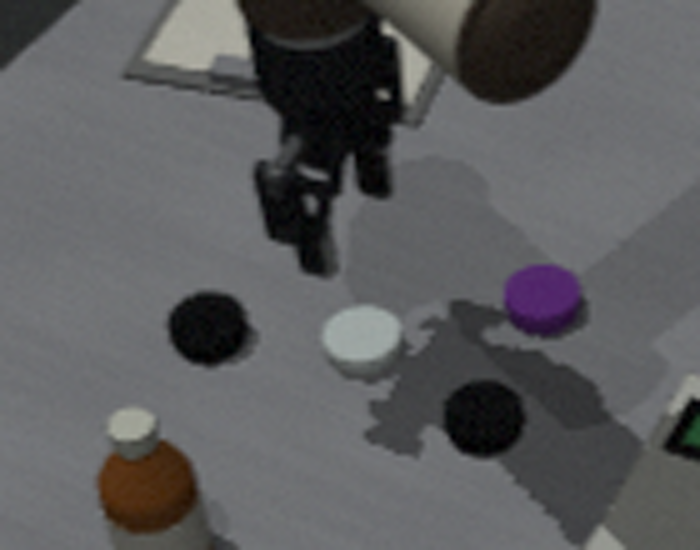

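The gripper is over the dish in the crop. The dish is at about (360,340), the black look-alikes at (207,328) and (484,418), and purple at (543,298). The path down is clear.

Emit:
arm_command(increments=[[[0, 0, -1.5], [-1, -2.5, -40], 0.2], [[0, 0, -1.5], [-1, -2.5, -75], 0.2], [[0, 0, -1.5], [-1, -2.5, -96], 0.2], [[0, 0, -1.5], [-1, -2.5, -96], 0.2], [[0, 0, -1.5], [-1, -2.5, -96], 0.2]])

```text
clock: 1.65
position: [469.1, -367.5, 3.0]
ee_rot: [-0.525, 0.474, 0.527, 0.472]
contact_force: [-0.4, 0.5, 0.4]
gripper_width: 68.7
```

```bash
python3 -c "
from h import *
s=st()
I,D=imaging.get_image('scene'); u,v=map(int,proj('scene',[470,-366,20])); cv2.imwrite('pics/g2.png',cv2.resize(I[v-45:v+35,u-50:u+50],None,fx=7,fy=7,interpolation=cv2.INTER_CUBIC)); print(u,v)"
```

```text
t 1.65 pos [ 469.1 -367.5    3. ] down [-4.5e-03  7.0e-04 -1.0e+00] jawdeg -173.89 F [-0.4  0.5  0.4] w 68.7 j [-0.39  0.59 -0.31  0.   -0.68  0.5 ]
194 167
```

View pics/g2.png

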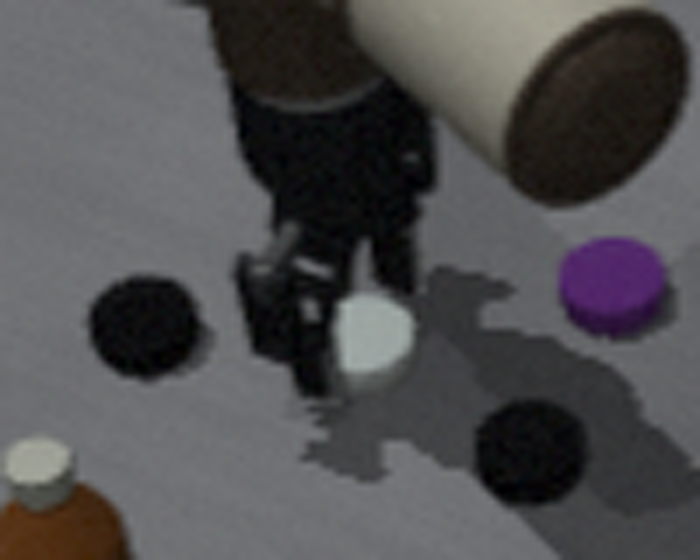

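The fingers straddle the dish (dish at (372,335), front finger at (310,385)). Closing.

Emit:
arm_command(increments=[[[0, 0, 0], [0, 1, -2], 0.35], [[0, 0, 0], [0, 1, -2], 0.6], [[0, 0, 0], [0, 1, -2], 0.6], [[0, 0, 0], [0, 1, -2], 0.6], [[0, 0, 0], [0, 1, -2], 0.6]])

```text
clock: 2.2
position: [471.0, -367.4, 4.1]
ee_rot: [0.527, -0.473, -0.525, -0.472]
contact_force: [-0.2, 0.5, 6.7]
gripper_width: 47.7
```

Emit:
arm_command(increments=[[[0, 0, 0], [0, 0, 0], 0.6], [[0, 0, 0], [0, 0, 0], 0.6], [[0, 0, 0], [0, 0, 1], 0.6], [[0, 0, 0], [0, 0, 1], 0.6], [[0, 0, 0], [0, 0, 1], 0.6]])

```text
clock: 2.7
position: [470.9, -367.3, 4.9]
ee_rot: [0.527, -0.473, -0.526, -0.472]
contact_force: [0.5, 0.1, -1.1]
gripper_width: 47.5
```

```bash
python3 -c "
from h import *
s=st()"
```

```text
t 2.7 pos [ 470.9 -367.3    4.9] down [ 4.0e-04 -1.8e-03 -1.0e+00] jawdeg -173.85 F [ 0.5  0.1 -1.1] w 47.5 j [-0.39  0.58 -0.31  0.   -0.67  0.5 ]
```

Emit:
arm_command(increments=[[[0, 0, 0], [0, 0, 10], 0.6], [[0, 0, 0], [0, 0, 30], 0.6], [[0, 0, 0], [0, 0, 60], 0.6], [[0, 0, 0], [0, 0, 90], 0.6], [[0, 0, 0], [0, 0, 90], 0.6]])

```text
clock: 3.2
position: [473.8, -369.0, 100.4]
ee_rot: [0.53, -0.472, -0.522, -0.473]
contact_force: [0.2, -0.5, -1.0]
gripper_width: 47.5
```

```bash
python3 -c "
from h import *
s=st()
I,D=imaging.get_image('scene'); u,v=map(int,proj('scene',[470,-366,100])); cv2.imwrite('pics/g3.png',cv2.resize(I[v-35:v+45,u-50:u+50],None,fx=7,fy=7,interpolation=cv2.INTER_CUBIC)); print(u,v)"
```

```text
t 3.2 pos [ 473.8 -369.   100.4] down [ 0.0094 -0.007  -0.9999] jawdeg -173.78 F [ 0.2 -0.5 -1. ] w 47.5 j [-0.39  0.46 -0.23  0.   -0.87  0.5 ]
191 149
```

View pics/g3.png

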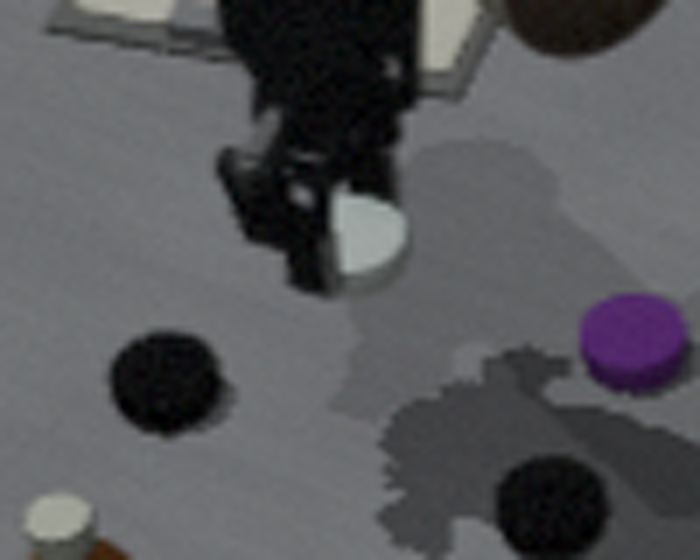

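```bash
python3 -c "
from h import *
s=readout.read_state(); p=s['position']; print(p)
for z in (88,92,96,100,104,108):
  for r in (25,37):
    for dy in(-9,9):
      u,v=proj('scene',[p[0]+r,p[1]+dy-r*.1,z]); print(z,r,dy,round((u-141)*7),round((v-114)*7),end=' | ')
  print()
for z in (96,114): print('dish', z,[tuple(round(k) for k in ((proj('scene',[p[0]+25*np.cos(a),p[1]+1+25*np.sin(a),z])-np.array([141,114]))*7)) for a in np.arange(0,6.3,.785)])
"
```

```text
[ 472.40763067 -368.00876038   98.00893623]
88 25 -9 297 295 | 88 25 9 331 309 | 88 37 -9 278 311 | 88 37 9 313 325 | 
92 25 -9 295 289 | 92 25 9 330 302 | 92 37 -9 277 305 | 92 37 9 312 319 | 
96 25 -9 294 282 | 96 25 9 329 296 | 96 37 -9 276 298 | 96 37 9 310 312 | 
100 25 -9 293 275 | 100 25 9 327 289 | 100 37 -9 275 291 | 100 37 9 309 305 | 
104 25 -9 292 268 | 104 25 9 326 282 | 104 37 -9 273 284 | 104 37 9 308 298 | 
108 25 -9 290 262 | 108 25 9 325 276 | 108 37 -9 272 278 | 108 37 9 307 292 | 
dish 96 [(318, 291), (362, 295), (399, 275), (407, 245), (383, 222), (340, 219), (303, 237), (294, 268), (318, 291)]
dish 114 [(313, 261), (357, 264), (394, 245), (403, 215), (378, 192), (335, 188), (298, 207), (288, 237), (313, 261)]
```

```bash
cat > d.py <<'E'
from h import *
s=st(); p=s['position']
I,D=imaging.get_image('scene'); P=pts('scene',D); g=I.min(-1).astype(int)
m=(np.linalg.norm(P[...,:2]-p[:2],axis=-1)<35)&(abs(P[...,2]-p[2])<40)
b=m&(g>110); q=P[b]; top=q[q[:,2]>np.percentile(q[:,2],40)]
print("dish pts",b.sum(),"z pct",np.percentile(q[:,2],[2,10,30,50,70,90,98]).round(1)," xy range",q[:,:2].min(0).round(1),q[:,:2].max(0).round(1))
k=m&(g<60); q=P[k]; print("finger lowest z",np.percentile(q[:,2],[0,1,3,10]).round(1))
v,u=np.where(b); print("px",u.min(),u.max(),v.min(),v.max())
# reference: dish_a, dish_b tops should be 78
for c in((225,181),(260,177)):
    r=ray('top',*c,78); uu,vv=map(round,proj('scene',r)); print("ref top z",P[vv,uu].round(1))
E
python3 d.py
```

```text
t 3.25 pos [ 472.4 -368.    98. ] down [ 0.0059 -0.0044 -1.    ] jawdeg -173.83 F [ 0.4 -0.  -0.8] w 47.5 j [-0.39  0.46 -0.24  0.   -0.87  0.5 ]
dish pts 86 z pct [106.8 108.5 110.3 111.6 112.7 114.3 115.6]  xy range [ 449.5 -381.5] [ 497.7 -341.2]
finger lowest z [ 97.9 101.8 107.1 111.3]
px 190 199 142 153
ref top z [621.6 116.6  77.6]
ref top z [630.2  26.   78. ]
```

The dish is held upright, with its underside about 4 mm below the TCP (depth gives a top at z ≈ 113). Carrying it over the pad.

Emit:
arm_command(increments=[[[0, 0, 0], [5, 10, 20], 0.6], [[0, 0, 0], [22, 40, 35], 0.6], [[0, 0, 0], [42, 75, 35], 0.6], [[0, 0, 0], [65, 115, 35], 0.6], [[0, 0, 0], [88, 155, 35], 0.6]])

```text
clock: 3.8
position: [558.9, -210.9, 130.0]
ee_rot: [0.526, -0.473, -0.525, -0.472]
contact_force: [0.1, -0.5, -0.2]
gripper_width: 47.4
```

```bash
python3 -c "
from h import *
s=st()"
```

```text
t 3.8 pos [ 558.9 -210.9  130. ] down [ 2.0e-04 -1.9e-03 -1.0e+00] jawdeg -173.92 F [ 0.1 -0.5 -0.2] w 47.4 j [-0.09  0.43 -0.2   0.   -0.94  0.19]
```

Emit:
arm_command(increments=[[[0, 0, 0], [25, 42, 0], 0.6], [[0, 0, 0], [50, 84, 0], 0.6], [[0, 0, 0], [70, 120, -3], 0.6], [[0, 0, 0], [87, 146, -8], 0.6], [[0, 0, 0], [87, 146, -10], 0.6]])

```text
clock: 4.3
position: [646.7, -61.4, 117.7]
ee_rot: [-0.527, 0.473, 0.527, 0.471]
contact_force: [-0.2, -0.3, 1.1]
gripper_width: 47.4
```

```bash
python3 d.py
```

```text
t 4.3 pos [646.7 -61.4 117.7] down [-0.0023 -0.0019 -1.    ] jawdeg -173.67 F [-0.2 -0.3  1.1] w 47.4 j [ 0.15  0.52 -0.07  0.   -0.98 -0.05]
dish pts 112 z pct [127.2 128.7 130.  131.4 132.6 134.  135.1]  xy range [622.6 -73.1] [667.7 -32.2]
finger lowest z [114.8 114.9 115.  117. ]
px 245 259 214 228
ref top z [619.8 115.9  74.9]
ref top z [628.1  25.   75. ]
```

Emit:
arm_command(increments=[[[0, 0, 0], [0, -3, -15], 0.6], [[0, 0, 0], [-0.5, -4, -25], 0.6], [[0, 0, 0], [-0.5, -4, -35], 0.6], [[0, 0, 0], [-0.5, -4, -35], 0.6], [[0, 0, 0], [-0.5, -4, -35], 0.6]])

```text
clock: 4.85
position: [644.7, -67.7, 82.5]
ee_rot: [-0.526, 0.474, 0.527, 0.471]
contact_force: [0.3, 0.2, -0.5]
gripper_width: 47.5
```

```bash
python3 d.py; python3 - <<'E'
from h import *
s=readout.read_state();p=s['position']
I,D=imaging.get_image('scene'); J,_=imaging.get_image('top')
u,v=map(int,proj('scene',p)); a=I[v-30:v+40,u-40:u+40].copy()
A=cv2.resize(a,None,fx=7,fy=7,interpolation=cv2.INTER_CUBIC)
# expected pad rim outer circle drawn, and held dish underside/top circles for y offset 1.5
def circ(c,r,z,col):
    q=[(np.array(proj('scene',[c[0]+r*np.cos(t),c[1]+r*np.sin(t),z]))-[u-40,v-30]+.5)*7 for t in np.arange(0,6.3,.1)]
    cv2.polylines(A,[np.int32(q)],True,col,1)
circ((646,-63.7),33,63,(0,255,0)); circ((p[0],p[1]+1.5),25,p[2]+13.6,(0,0,255))
cv2.imwrite('pics/p1.png',A)
E
```

```text
t 4.85 pos [644.7 -67.7  82.5] down [-0.0043 -0.0023 -1.    ] jawdeg -173.8 F [ 0.3  0.2 -0.5] w 47.5 j [ 0.15  0.56 -0.11  0.   -0.91 -0.04]
dish pts 128 z pct [ 57.7  61.2  93.2  95.   96.3  98.6 100.8]  xy range [620.3 -97. ] [679.2 -40.1]
finger lowest z [54.  55.9 57.2 58.6]
px 236 258 221 243
ref top z [619.9 115.9  74.9]
ref top z [631.1  26.5  79.5]
```

View pics/p1.png

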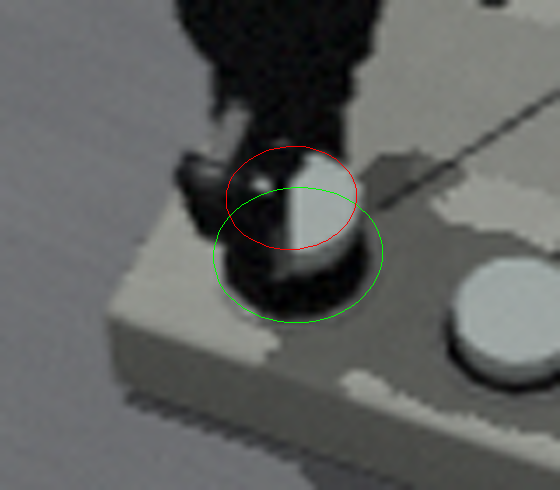

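The crop shows the held dish right above the black pad. The predicted rim and dish circles match within about 1 px. Lowering.

Emit:
arm_command(increments=[[[0, 0, 0], [1.5, 2, -6], 0.6], [[0, 0, 0], [1.5, 2, -10], 0.6], [[0, 0, 0], [1.5, 2, -13], 0.6], [[0, 0, 0], [1.5, 2, -14.5], 0.6], [[0, 0, 0], [1.5, 2, -15.5], 0.6]])

```text
clock: 5.5
position: [646.7, -65.2, 67.5]
ee_rot: [-0.526, 0.473, 0.527, 0.471]
contact_force: [-0.0, 0.4, 0.2]
gripper_width: 47.4
```

```bash
python3 -c "
from h import *
s=st()"
```

```text
t 5.5 pos [646.7 -65.2  67.5] down [-0.003 -0.002 -1.   ] jawdeg -173.77 F [-0.   0.4  0.2] w 47.4 j [ 0.15  0.57 -0.12  0.   -0.88 -0.04]
```

Emit:
arm_command(increments=[[[0, 0, 0], [0, 0, -0.7], 0.6], [[0, 0, 0], [0, 0, -1.4], 0.6], [[0, 0, 0], [0, 0, -2.1], 0.6], [[0, 0, 0], [0, 0, -2.8], 0.6], [[0, 0, 0], [0, 0, -2.8], 0.6]])

```text
clock: 6.0
position: [646.7, -65.2, 64.6]
ee_rot: [-0.526, 0.473, 0.527, 0.471]
contact_force: [-0.5, 0.1, -1.0]
gripper_width: 47.6
```

Emit:
arm_command(increments=[[[0, 0, 0], [0, 0, -0.5], 0.6], [[0, 0, 0], [0, 0, -0.8], 0.6], [[0, 0, 0], [0, 0, -1.1], 0.6], [[0, 0, 0], [0, 0, -1.4], 0.6], [[0, 0, 0], [0, 0, -1.4], 0.6]])

```text
clock: 6.5
position: [646.8, -65.2, 64.2]
ee_rot: [-0.526, 0.473, 0.527, 0.471]
contact_force: [-2.3, 0.3, 5.2]
gripper_width: 47.7
```

Contact is felt at about 5 N. Releasing gently.

Emit:
arm_command(increments=[[[0, 0, 0], [0, 0, 0.3], 0.42], [[0, 0, 0], [0, 0, 0.3], 0.35], [[0, 0, 0], [0, 0, 0.3], 0.25], [[0, 0, 0], [0, 0, 0.3], 0.2], [[0, 0, 0], [0, 0, 0.3], 0.2]])

```text
clock: 7.0
position: [646.7, -65.2, 64.2]
ee_rot: [-0.526, 0.473, 0.527, 0.471]
contact_force: [0.0, 0.0, 0.6]
gripper_width: 68.4
```

Emit:
arm_command(increments=[[[0, 0, 0], [0, 0, 5], 0.2], [[0, 0, 0], [0, 0, 25], 0.2], [[0, 0, 0], [0, 0, 60], 0.2], [[0, 0, 0], [-40, 20, 75], 0.2], [[0, 0, 0], [-80, 40, 75], 0.2]])

```text
clock: 7.5
position: [568.3, -24.9, 142.1]
ee_rot: [0.528, -0.472, -0.525, -0.473]
contact_force: [-0.3, 1.3, -0.5]
gripper_width: 68.2
```

Emit:
arm_command(increments=[[[0, 0, 34], [-45, 15, 0], 0.35], [[0, 0, 34], [-90, 30, 0], 0.35], [[0, 0, 34], [-105, 35, 0], 0.35], [[0, 0, 34], [-105, 35, 0], 0.35], [[0, 0, 34], [-105, 35, 0], 0.35]])

```text
clock: 8.0
position: [463.1, 10.4, 143.0]
ee_rot: [0.643, -0.296, -0.64, -0.299]
contact_force: [-0.1, 0.6, 0.3]
gripper_width: 55.3
```

```bash
python3 - <<'E'
from h import *
s=st(); p=s['position']
I,D=imaging.get_image('scene'); P=pts('scene',D); J,DJ=imaging.get_image('top')
a=cv2.resize(I[170:280,220:340],None,fx=5,fy=5,interpolation=cv2.INTER_CUBIC); 
def circ(A,n,o,c,r,z,col,k):
    q=[(np.array(proj(n,[c[0]+r*np.cos(t),c[1]+r*np.sin(t),z]))-o+.5)*k for t in np.arange(0,6.3,.1)]
    cv2.polylines(A,[np.int32(q)],True,col,1)
circ(a,'scene',np.array([220,170]),(462,10.5),17,103,(0,255,255),5)
circ(a,'scene',np.array([220,170]),(646,-63.7),25,78,(0,0,255),5)
cv2.imwrite('pics/k1.png',a)
for n,Im,w in(('scene',I,(249,232)),('scene',I,(281,243)),('scene',I,(314,255))):
    g=cv2.cvtColor(Im,cv2.COLOR_BGR2GRAY); print(w,P[w[1],w[0]].round(1))
E
```

```text
t 8.0 pos [463.1  10.4 143. ] down [ 0.0056  0.0015 -1.    ] jawdeg -139.77 F [-0.1  0.6  0.3] w 55.3 j [ 0.38  0.2  -0.51  0.   -0.86  0.33]
(249, 232) [646.2 -63.4  75.9]
(281, 243) [640.7  31.5  80.8]
(314, 255) [630.9 124.   76. ]
```

View pics/k1.png

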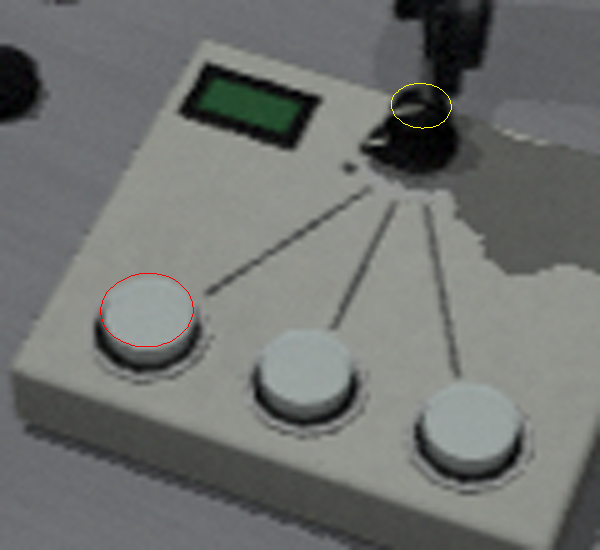

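The dish sits inside the rim of the right pad like its neighbours: centre at about (148,310), within about 1 px of the pad circle. The knob at (415,105) matches the prediction, so I go down on it.

Emit:
arm_command(increments=[[[0, 0, 0], [-1, -1, -25], 0.35], [[0, 0, 0], [-1, -1, -45], 0.35], [[0, 0, 0], [-1, -1, -58], 0.35], [[0, 0, 0], [-1, -1, -58], 0.35], [[0, 0, 0], [-1, -1, -58], 0.35]])

```text
clock: 8.6
position: [463.3, 9.1, 84.6]
ee_rot: [0.642, -0.298, -0.639, -0.3]
contact_force: [0.7, 0.3, 0.3]
gripper_width: 55.5
```

Emit:
arm_command(increments=[[[0, 0, 0], [0, 0, 0], 0.5], [[0, 0, 0], [0, 0, 0], 0.8], [[0, 0, 0], [0, 0, 0], 0.8], [[0, 0, 0], [0, 0, 0], 0.8], [[0, 0, 0], [0, 0, 0], 0.8]])

```text
clock: 9.1
position: [463.9, 9.1, 85.3]
ee_rot: [0.643, -0.298, -0.639, -0.301]
contact_force: [-0.2, -1.7, 4.2]
gripper_width: 31.8
```

Emit:
arm_command(increments=[[[0, 0, 0], [0, 0, -3], 0.8], [[0, 0, 0], [0, 0, -6], 0.8], [[0, 0, 0], [0, 0, -9], 0.8], [[0, 0, 0], [0, 0, -11], 0.8], [[0, 0, 0], [0, 0, -11], 0.8]])

```text
clock: 9.6
position: [464.0, 9.0, 74.8]
ee_rot: [0.643, -0.298, -0.639, -0.3]
contact_force: [-2.8, -1.4, 9.2]
gripper_width: 31.9
```

9.2 N means about 10 mm in. Turning 28° CCW.

Emit:
arm_command(increments=[[[0, 0, 5], [0, 0, -0.5], 0.8], [[0, 0, 11], [0, 0, -0.5], 0.8], [[0, 0, 18], [0, 0, -0.5], 0.8], [[0, 0, 25], [0, 0, -0.5], 0.8], [[0, 0, 28], [0, 0, -0.5], 0.8]])

```text
clock: 10.1
position: [464.2, 9.3, 75.0]
ee_rot: [0.696, -0.132, -0.692, -0.136]
contact_force: [-1.5, 0.1, 8.9]
gripper_width: 31.9
```

Emit:
arm_command(increments=[[[0, 0, 0], [0, 0, 0], 0.8], [[0, 0, 0], [0, 0, 0], 0.8], [[0, 0, 0], [0, 0, 0], 0.8], [[0, 0, 0], [0, 0, 0], 0.8], [[0, 0, 0], [0, 0, 0], 0.8]])

```text
clock: 10.6
position: [464.2, 9.3, 75.7]
ee_rot: [0.696, -0.132, -0.692, -0.136]
contact_force: [-1.9, -1.0, 8.9]
gripper_width: 31.9
```

```bash
python3 -c "
from h import *
s=st();print(s['wrist_torque'])"
```

```text
t 10.6 pos [464.2   9.3  75.7] down [ 0.0064  0.004  -1.    ] jawdeg -111.82 F [-1.9 -1.   8.9] w 31.9 j [ 0.37  0.3  -0.59 -0.   -0.68  0.82]
[-0.13467676  0.7209282  -0.0063962 ]
```

Emit:
arm_command(increments=[[[0, 0, 0], [0, 0, 3], 0.8], [[0, 0, 0], [0, 0, 6], 0.8], [[0, 0, 0], [0, 0, 8.5], 0.8], [[0, 0, 0], [0, 0, 8.5], 0.5], [[0, 0, 0], [0, 0, 8.5], 0.35]])

```text
clock: 11.1
position: [463.9, 9.4, 83.9]
ee_rot: [0.696, -0.132, -0.692, -0.136]
contact_force: [0.5, 0.4, -1.0]
gripper_width: 55.1
```

Emit:
arm_command(increments=[[[0, 0, 0], [0, 0, 0], 0.3], [[0, 0, 0], [0, 0, 20], 0.3], [[0, 0, 0], [0, 0, 60], 0.3], [[0, 0, 0], [0, 0, 100], 0.3], [[0, 0, 0], [-40, 0, 140], 0.3]])

```text
clock: 11.6
position: [431.4, 10.1, 220.8]
ee_rot: [0.697, -0.132, -0.692, -0.136]
contact_force: [-0.0, 1.1, 1.6]
gripper_width: 60.2
```

```bash
python3 - <<'E'
from h import *
s=st()
I,D=imaging.get_image('scene'); P=pts('scene',D)
cv2.imwrite('pics/k2.png',cv2.resize(I[170:280,220:340],None,fx=5,fy=5,interpolation=cv2.INTER_CUBIC))
for w in((249,232),(281,243),(314,255)): print(w,P[w[1],w[0]].round(1))
E
```

```text
t 11.6 pos [431.4  10.1 220.8] down [ 0.0085  0.0041 -1.    ] jawdeg -111.87 F [-0.   1.1  1.6] w 60.2 j [ 0.4   0.05 -0.46 -0.   -1.05  0.79]
(249, 232) [650.2 -60.9  82.1]
(281, 243) [639.6  31.   79.1]
(314, 255) [632.9 124.7  79. ]
```

View pics/k2.png

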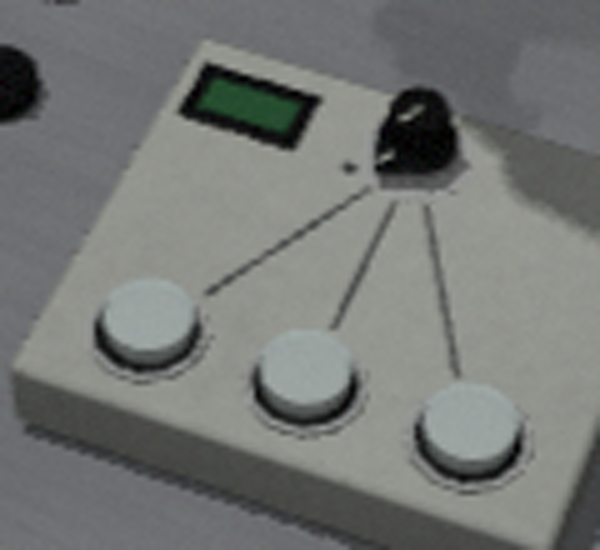

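```bash
python3 - <<'E'
from h import *
k=np.array([463,9.5])
for a in(0,.489,.978):
    t=np.radians(5.9)+a-.978
    print(a,[tuple(((np.array(proj('scene',[*(k+r*np.array([np.cos(t),np.sin(t)])),z]))-[220,170]+.5)*5).round()) for r,z in((33,76),(33,80),(15,103))])
Z=np.zeros(3);X=[]
for i in range(6):
    I,D=imaging.get_image('scene');P=pts('scene',D)
    X.append([np.median(P[v-2:v+3,u-3:u+4].reshape(-1,3),0) for u,v in((249,232),(281,242),(314,253))])
print(np.mean(X,0).round(1)); J,DJ=imaging.get_image('top')
g=cv2.cvtColor(J,cv2.COLOR_BGR2GRAY)
for u,v in((225,181),(260,177),(296,173)):
    w=cv2.medianBlur(g,3)[v-12:v+12,u-12:u+12]; m=(w>np.percentile(w,70)-25).astype(np.uint8)
    P=pts('top',DJ); q=P[v-3:v+3,u-3:u+3].reshape(-1,3); print(np.median(q,0).round(1))
st()
E
```

```text
0 [(np.float64(361.0), np.float64(146.0)), (np.float64(361.0), np.float64(142.0)), (np.float64(393.0), np.float64(110.0))]
0.489 [(np.float64(374.0), np.float64(165.0)), (np.float64(374.0), np.float64(161.0)), (np.float64(399.0), np.float64(119.0))]
0.978 [(np.float64(397.0), np.float64(178.0)), (np.float64(397.0), np.float64(173.0)), (np.float64(410.0), np.float64(124.0))]
[[647.1 -63.   77.8]
 [636.2  29.1  77.9]
 [626.6 121.5  78.1]]
[623.5 119.2  79.1]
[632.8  28.6  76.7]
[640.8 -64.8  80.1]
t 12.0 pos [428.4   9.3 217.6] down [ 0.0028  0.0032 -1.    ] jawdeg -111.85 F [ 1.3  0.9 -0.4] w 60.1 j [ 0.4   0.05 -0.46 -0.   -1.05  0.79]
```

The pointer nose at about (379,163) matches the prediction for the right pad (374,163). The dish top is at z = 77.8, level with its neighbours. The arm is clear, so I hand in.

```bash
python3 -c "
from h import *
print(arm.job_done())"
```

```text
the job is handed in; nothing more can be done
None
```

I set the clear dish down upright on the free right pad, then pushed the selector about 10 mm in, turned it 28° to that pad and let it spring out. I handed the job in with the robot's clock at about 12 s; no verdict was reported.

**Last checks:**
- **Dish:** In the scene camera its top is at z = 77.8 mm, level with its neighbours (77.9 and 78.1 mm), and it sits inside the rim. Its centre came out within a few mm of the pad centre.
- **Selector:** The pointer nose lies within about 1 image pixel of the spot expected for the right pad. In the last picture the knob looks fully sprung out, but I did not measure how far out it stands.
- **Bystanders:** The two dishes on the warmer did not visibly move. I did not measure the tip box or the bottle at the end; the arm never went near either.
- **Arm:** It stands clear, with the tool at z ≈ 218 mm and only noise-level force.

**What disagreed:** The top camera's depth is noisier. It gave 80.1 mm for the dish top and 76.7 to 79.1 mm for the neighbours, with an x about 6 mm short for the dish (3 mm short for the neighbours). The gripper read about 2 mm less than the true diameter on both the dish and the knob.

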